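# Walk the tube block round and home against the reader's fence

## Task

The heavy aluminium tube block stands askew on the bench in front of the label reader. Without gripping or lifting it, walk it round by pushing at alternate corners, keeping it clear of the steel fence, until one of its two long sides (blue band, either will do) squarely faces the fence; then push it home so that this side lies flat against the fence, no part of the block past the fence's ends. Leave the bottles and the jar undisturbed and finish with the hand clear of everything.

Things in the scene. Friction and masses are not known exactly. Their poses are not given: they have to be found in the camera images.
- block: loose solid aluminium tube block, a box 90 mm (its x) by 120 mm (its y) by 45 mm high (its z, up), about 0.7 to 0.95 kg, with rows of dark wells in the flat top and a blue band along each of its two long sides (the faces at its x = +45 mm and x = -45 mm; the block is the same either way round). Origin: centre of its underside. It slides on the bench with a push of about 3 to 10 N
- fence: fixed steel stop rail, 240 mm long (along its y, from y = -120 to +120 mm) and 35 mm high, 12 mm thick, with a grey label reader (170 mm wide, 100 mm deep, 60 mm high) standing behind it from its x = 75 mm on. Origin: middle of the rail's working face, at bench height. The working face is the plane x = 0 and looks to its -x, where the block stands; z up
- juice: loose orange juice bottle with white cap, 56 mm diameter, 160 mm high, standing; origin: centre of its underside; not to be disturbed
- jar: loose squat amber jar with red lid, 66 mm diameter, 85 mm high, standing; origin: centre of its underside; not to be disturbed
- reagent: loose amber reagent bottle with black cap, 68 mm diameter, 140 mm high, standing; origin: centre of its underside; not to be disturbed
There are look-alikes about, which are no part of the job. Of the things like the block, leave any that is green or purple; of the rest the smaller one is meant.

How it is judged:
By the outcome, as a careful person would: the job done as asked, in the order asked, and still so for the second after the job is handed in, with the robot touching nothing.
It also fails if it takes over 72 s, if anything falls off the work surface, if the arm or the gripper's body presses on something with over 40 N, if the wrist force passes 120 N, or if a joint passes its speed limit or range.

## Robot

A 6-joint arm with a two-finger parallel gripper is mounted at the origin on the work surface. World frame = base frame: x ahead of the robot, y to its left, z up, the work surface at z = 0. Lengths are in m, angles in rad, forces in N, time in s.
With the tool pointing down it reaches from about 0.3 to 0.875 m from the base axis. Payload 6.4 kg.
Tool frame: the origin (TCP) lies between the finger pads; the fingertips stand 25 mm ahead of it and the grasp point (between the pads) lies 6 mm ahead of it; z points along the fingers, y is the line along which they close (so a half turn about z gives the same grasp; the last joint's range is limited). The gripper opens to 85 mm and grips with 20 to 120 N. Pads are 22 mm wide; open, the fingers measure 114 mm over their backs; the gripper's body (76 mm by 85 mm) begins 54 mm behind the grasp point. The pads swing forward as they close: fully open they stand 13 mm farther back than shut.
Start: joints at [1.037, 0.181, 1.607, -0, 1.354, -0.206], TCP at [0.185, 0.544, 0.256] pointing down, gripper open.
Joint ranges: [-2.99, 2.99], [-0.89, 2.07], [0.3, 2.58], [-1.14, 4.28], [0, 2.63], [-3.12, 3.12]. Speed limits (rad/s): [2.57, 2.57, 3.01, 3.14, 3.14, 3.14].

## Interface

Orientations are given as a unit quaternion [w, x, y, z].
In Python, from bench import ctrl gives the robot as it stands.
- The arm moves only by the tool servo_tool, never from a script. Its argument "series" is text: rows parted by semicolons, each of 7 numbers parted by spaces: the gripper command: -1 is fully open, 1 is shut, values between are in proportion, then the shift along the tool's x, y, z in m, then the turn, a rotation vector about the tool's x, y, z in degrees. A call has 1 to 12 rows; each row is the pose to reach, as a shift and turn from the pose commanded when the call began, along the tool's axes at that moment; what a row does not reach only later rows make up. A row lasts 1/12 s, in which the tool goes at most 41.7 mm and 7.16 degrees, less where a joint would pass 70% of its speed; a pose out of reach is approached as far as the arm can. A call with a gripper value outside its range is refused whole. The fingers move at their own pace and stop on an object; the grip force is fixed at half the most. Time passes only in rows, so rows that repeat a pose let the fingers close. It gives the time, the measured TCP pose, the force, the opening and the grip force at its end, in the units of the state.
- ctrl.get_obs(): the state, without advancing time (a new reading comes with each control period).
- ctrl.camera(name): name is "scene" or "top" or "wrist"; returns a dict with "img" (384x512x3 uint8, red, green, blue), "z_map" (384x512 float32, m along the optical axis (not along the pixel's ray), 0 where there is no reading), "fovy" (degrees; the focal length in pixels is half the picture's height over the tangent of half this angle, whatever the lens; pixels are square), "cx", "cy" (the principal point, pixels), "extrinsics" (4x4, takes a point from camera to world coordinates); the wrist camera has in their place "T_tool_cam" (4x4, takes a point from camera to tool coordinates, whose origin is the TCP and whose axes are the flange's). Camera axes: x right, y down, z forward; pixel columns grow to the right and rows downward; lengths in m; the calibration is good to about 2 mm. A picture is of the moment at which its call begins: read the wrist's pose just before it.
- ctrl.hand_in(): hands the job in; it is judged then, once.
The state is a dict: "time_s": time; "q": joint angles; "dq": joint speeds; "joint_efforts": joint torques, N m; "eef_pos": TCP position; "eef_rot": TCP orientation; "wrist_force": force on the tool from outside, world axes, zero at the start; "torque": the same for the moment, N m; "opening": opening from 0.0 (shut) to 1.0 (fully open); "grasp_force": force on a finger pad.
Only numpy, scipy, OpenCV 4.12 (cv2) and the standard library are available. Lean on these libraries where they do the work, as an engineer would, in place of code of your own. Each camera call takes 0.05 s, during which the arm holds its last target. There are 200 camera calls.

## Working session

There is one attempt and no reset: what is moved stays moved. The work goes in short steps, Python scripts to look and compute and a tool call to move; the robot and the scene stay as the last step left them, time stands still between calls to the robot, and variables do not carry over. Pictures are saved under pics/ and viewed, at most 10 in all, crops included, and the job is handed in when it is done.

Besides the shell and the picture viewer there is one more tool, called after "Request:" as name(argument=value, ...), one argument or row to a line, values as JSON. servo_tool: Moves the arm, as the interface text tells. Its arguments: {"type":"object","properties":{"series":{"type":"string"}},"required":["series"]}

```bash
ls; mkdir -p pics
cat > h.py <<'E'
import numpy as np, cv2
from bench import ctrl
def cam(n):
    c=ctrl.camera(n); c['f']=c['img'].shape[0]/2/np.tan(np.radians(c['fovy'])/2); return c
def pts(c):
    v,u=np.mgrid[:384,:512]; z=c['z_map']
    p=np.stack([(u-c['cx'])*z/c['f'],(v-c['cy'])*z/c['f'],z],-1)
    E=c['extrinsics']; w=p@E[:3,:3].T+E[:3,3]; w[z==0]=np.nan; return w
def save(n,im): cv2.imwrite('pics/'+n+'.png',cv2.cvtColor(im,cv2.COLOR_RGB2BGR))
E
python3 - <<'E'
from h import *
o=ctrl.get_obs(); print(o['time_s'],o['eef_pos'],o['eef_rot'])
a=cam('top');b=cam('scene')
for c in(a,b): print(c['f'],c['cx'],c['cy'],c['extrinsics'].round(3).tolist())
save('t',cv2.resize(a['img'],(800,600)));save('s',cv2.resize(b['img'],(800,600)))
np.savez('a.npz',w=pts(a),img=a['img']);np.savez('b.npz',w=pts(b),img=b['img'])
E
```

```text
pics
0.0 [0.18486608 0.54394066 0.25538319] [-3.01097505e-04  1.63174827e-01  9.86596785e-01 -8.17473237e-04]
425.0689229986627 254.019451267961 196.2791686592327 [[0.03, -0.998, 0.046, 0.499], [-1.0, -0.031, -0.005, 0.106], [0.007, -0.045, -0.999, 1.172], [0.0, 0.0, 0.0, 1.0]]
360.2158849670808 252.0144583410653 196.3117476480121 [[-0.259, 0.739, -0.622, 1.104], [0.966, 0.193, -0.173, 0.228], [-0.008, -0.645, -0.764, 0.709], [0.0, 0.0, 0.0, 1.0]]
```

View pics/t.png

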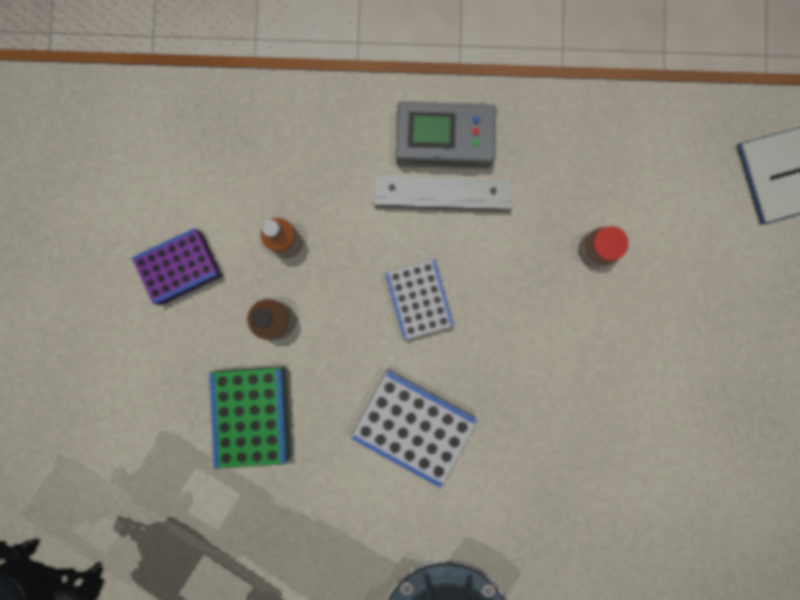

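View pics/s.png

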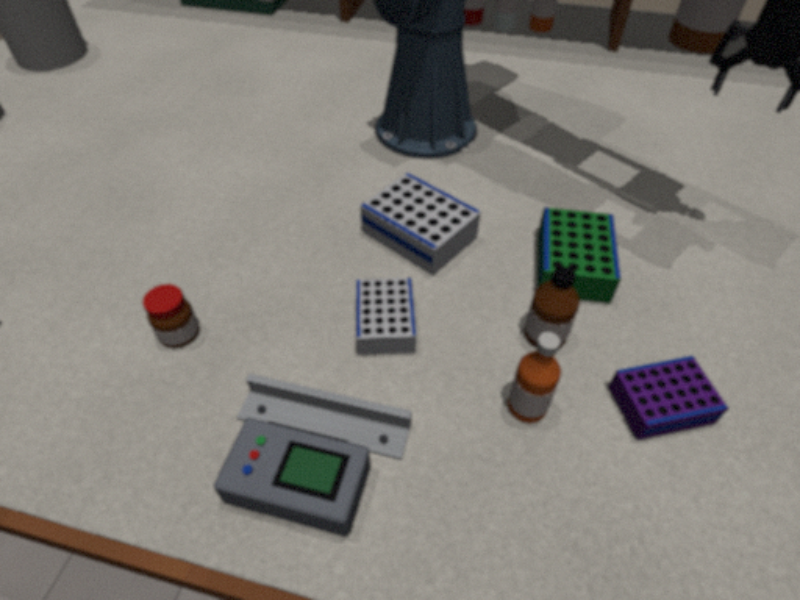

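Candidates, in px of the 800x600 top view: purple block (175,265), green (248,418), large silver (415,428) and small silver (419,300). The green and purple ones are excluded, so the smaller silver block at (419,300) is the target. The fence is at (442,193), reagent at (270,320), juice at (279,236) and jar at (608,244). Next I measure and check the choice in a crop.

```bash
cat >> h.py <<'E'
def ray(c,uv,h):
    uv=np.atleast_2d(uv).astype(float); E=c['extrinsics']
    d=np.c_[(uv-[c['cx'],c['cy']])/c['f'],np.ones(len(uv))]@E[:3,:3].T
    return (E[:3,3]+d*((h-E[2,3])/d[:,2])[:,None])[:,:2]
def block(c,w,near,h=.045):
    # connected patch of raised points near 'near' -> rect on plane h
    m=((w[...,2]>h-.012)&(w[...,2]<h+.012)&(np.hypot(w[...,0]-near[0],w[...,1]-near[1])<.105)).astype(np.uint8)
    m=cv2.morphologyEx(m,cv2.MORPH_CLOSE,np.ones((7,7)))
    n,l,s,ct=cv2.connectedComponentsWithStats(m); k=1+np.argmax(s[1:,4])
    cs,_=cv2.findContours((l==k).astype(np.uint8),cv2.RETR_EXTERNAL,cv2.CHAIN_APPROX_NONE)
    z=np.nanmedian(w[...,2][l==k])
    p=ray(c,max(cs,key=len)[:,0],z)
    r=cv2.minAreaRect((p*1000).astype(np.float32)); b=cv2.boxPoints(r)
    e=[b[1]-b[0],b[2]-b[1]]; L=max(e,key=np.linalg.norm)
    ang=np.degrees(np.arctan2(L[1],L[0]))%180
    return np.array(r[0]).round(1),np.array(r[1]).round(1),round(ang,2),b.round(1),round(z*1000,1)
E
python3 - <<'E'
from h import *
a=cam('top');b=cam('scene')
save('crop',cv2.resize(a['img'][100:235,215:345],(780,600)))
for c in(a,b):
    w=pts(c); print(ray(c,[[268,192]],.045) if c is a else '')
    print(*block(c,w,ray(a,[[268,192]],.045)[0]))
    # fence: raised 25..45mm points near the rail
    near=ray(a,[[283,124]],.035)[0]
    m=(w[...,2]>.022)&(w[...,2]<.050)&(abs(w[...,0]-near[0])<.035)&(abs(w[...,1]-near[1])<.16)
    P=w[m]; print('fence',near,m.sum(),P.min(0),P.max(0),np.histogram(P[:,2],8))
    # working edge: per y bin min x
    bins=np.arange(P[:,1].min(),P[:,1].max(),.02)
    print([(round(y,3),round(float(np.percentile(P[(P[:,1]>=y)&(P[:,1]<y+.02),0],4)),4)) for y in bins])
    for n,px in(('juice',(174,153)),('jar',(390,156)),('reag',(171,205))):
        g=ray(a,[px],.08)[0]; q=(w[...,2]>.03)&(np.hypot(w[...,0]-g[0],w[...,1]-g[1])<.06); Q=w[q]
        print(n,Q.min(0).round(3),Q.max(0).round(3))
E
```

```text
[[0.56262614 0.06356081]]
[565.   62.6] [119.7  89.7] 17.49 [[494.4  87.3]
 [521.3   1.8]
 [635.5  37.8]
 [608.6 123.3]] 44.1
fence [0.74822065 0.02801712] 460 [ 0.72587343 -0.09458256  0.02205271] [0.73962094 0.14376299 0.03976414] (array([ 16,  15,  14,  44, 110, 163,  78,  20]), array([0.02205271, 0.02426664, 0.02648057, 0.0286945 , 0.03090843,
       0.03312236, 0.03533628, 0.03755021, 0.03976414]))
[(np.float64(-0.095), 0.7265), (np.float64(-0.075), 0.7267), (np.float64(-0.055), 0.7268), (np.float64(-0.035), 0.7268), (np.float64(-0.015), 0.7269), (np.float64(0.005), 0.7267), (np.float64(0.025), 0.7266), (np.float64(0.045), 0.7267), (np.float64(0.065), 0.7266), (np.float64(0.085), 0.7269), (np.float64(0.105), 0.7265), (np.float64(0.125), 0.7269)]
juice [0.632 0.27  0.03 ] [0.687 0.326 0.164]
jar [ 0.632 -0.278  0.03 ] [ 0.697 -0.217  0.09 ]
reag [0.489 0.277 0.03 ] [0.555 0.343 0.144]

[569.8  66.1] [128.   89.4] 17.46 [[495.3  89.6]
 [522.2   4.3]
 [644.3  42.7]
 [617.5 128. ]] 44.4
fence [0.74822065 0.02801712] 805 [ 0.72577664 -0.09297281  0.02201288] [0.7407865  0.14727153 0.03806457] (array([ 45,  51,  56,  37,  63, 226, 281,  46]), array([0.02201288, 0.02401934, 0.0260258 , 0.02803226, 0.03003872,
       0.03204518, 0.03405164, 0.03605811, 0.03806457]))
[(np.float64(-0.093), 0.728), (np.float64(-0.073), 0.7278), (np.float64(-0.053), 0.7279), (np.float64(-0.033), 0.7284), (np.float64(-0.013), 0.7278), (np.float64(0.007), 0.7276), (np.float64(0.027), 0.7288), (np.float64(0.047), 0.7279), (np.float64(0.067), 0.7281), (np.float64(0.087), 0.7284), (np.float64(0.107), 0.7277), (np.float64(0.127), 0.7283), (np.float64(0.147), 0.7319)]
juice [0.644 0.272 0.03 ] [0.69  0.328 0.161]
jar [ 0.638 -0.277  0.03 ] [ 0.699 -0.214  0.087]
reag [0.503 0.279 0.03 ] [0.558 0.347 0.143]
```

View pics/crop.png

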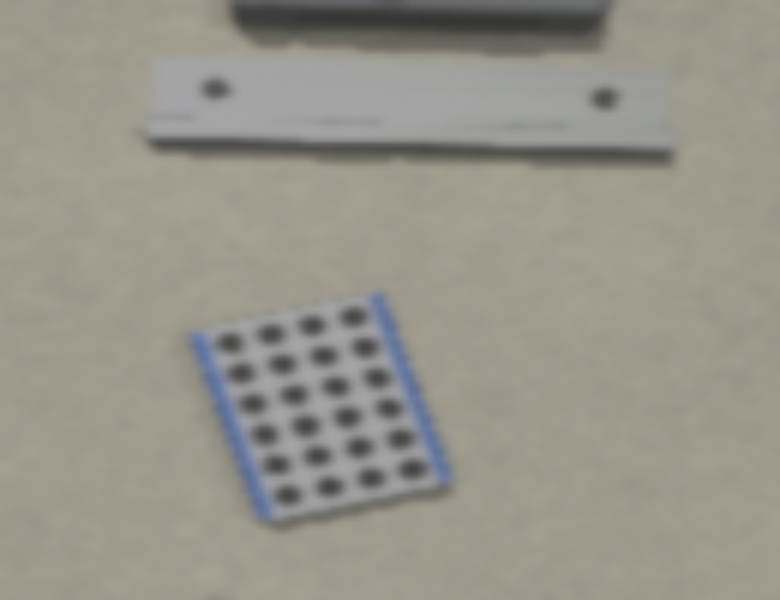

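The crop shows the small silver block with blue bands on its long left and right sides, about 90x120 mm. Its centre is (0.565, 0.063), the long axis is at 17.5°, and the height is 44 mm. The fence face is at x≈0.727, y −0.095 to 0.145. The block needs about +72.5° of turn. I'll shut the gripper, align the tool with the world axes, and go to the −y side of the far end.

Request:
servo_tool(
  series="1 -0.608 -0.4 0 0 0 -18.8;1 -0.608 -0.4 0 0 0 -18.8;1 -0.608 -0.4 0 0 0 -18.8;1 -0.608 -0.4 0 0 0 -18.8;1 -0.608 -0.4 0 0 0 -18.8;1 -0.608 -0.4 0 0 0 -18.8;1 -0.608 -0.4 0 0 0 -18.8;1 -0.608 -0.4 0 0 0 -18.8;1 -0.608 -0.4 0 0 0 -18.8;1 -0.608 -0.4 0 0 0 -18.8;1 -0.608 -0.4 0 0 0 -18.8;1 -0.608 -0.4 0 0 0 -18.8",
)

```text
time_s: 1.2
eef_pos: [0.4892, 0.1528, 0.2564]
eef_rot: [0.0, -0.0, 1.0, 0.0]
wrist_force: [1.0, 0.8, 0.9]
opening: -0.002
grasp_force: 0.0
```

Request:
servo_tool(
  series="1 -0.143 -0.183 0 0 0 0;1 -0.143 -0.183 0 0 0 0;1 -0.143 -0.183 0 0 0 0;1 -0.143 -0.183 0 0 0 0;1 -0.143 -0.183 0 0 0 0;1 -0.143 -0.183 0 0 0 0;1 -0.143 -0.183 0.15 0 0 0;1 -0.143 -0.183 0.15 0 0 0;1 -0.143 -0.183 0.15 0 0 0;1 -0.143 -0.183 0.15 0 0 0;1 -0.143 -0.183 0.15 0 0 0;1 -0.143 -0.183 0.15 0 0 0",
)

```text
time_s: 2.2
eef_pos: [0.6303, -0.028, 0.1049]
eef_rot: [-0.002, -0.0, 1.0, 0.0]
wrist_force: [1.5, 0.3, -0.8]
opening: 0.004
grasp_force: 0.0
```

Request:
servo_tool(
  series="1 0 0 0.035 0 0 0;1 0 0 0.067 0 0 0;1 0 0.02 0.067 0 0 0;1 0 0.038 0.067 0 0 0;1 0 0.046 0.067 0 0 0;1 0 0.053 0.067 0 0 0;1 0 0.06 0.067 0 0 0;1 0 0.067 0.067 0 0 0;1 0 0.074 0.067 0 0 0;1 0 0.081 0.067 0 0 0;1 0 0.088 0.067 0 0 0;1 0 0.088 0.067 0 0 0",
)

```text
time_s: 3.2
eef_pos: [0.6337, 0.0597, 0.0418]
eef_rot: [0.003, -0.0, 1.0, -0.0]
wrist_force: [1.7, -1.8, 2.6]
opening: -0.001
grasp_force: 1.3
```

```bash
cat > look.py <<'E'
from h import *
import sys
# blue bands from the top view: colour mask -> plane z=.044
a=cam('top'); hsv=cv2.cvtColor(a['img'],cv2.COLOR_RGB2HSV)
n=np.array([float(sys.argv[1]),float(sys.argv[2])])
try: print(*block(a,pts(a),n)[:4])
except Exception as e: print(e)
m=cv2.inRange(hsv,(105,90,60),(125,255,255)); v,u=np.nonzero(m); p=ray(a,np.c_[u,v],.044)
p=p[np.hypot(*(p-n).T)<.095]
print('blue rect',cv2.minAreaRect((p*1000).astype(np.float32)) if len(p)>5 else None)
o=ctrl.get_obs(); print(o['time_s'],o['eef_pos'].round(4),o['wrist_force'])
if len(sys.argv)>3: save(sys.argv[3],cv2.resize(a['img'][60:300,130:450],(800,600)))
E
python3 look.py .565 .075 p1
```

```text
[587.5  59.5] [99.5 66.3] 85.24 [[550.3  12.7]
 [616.4   7.2]
 [624.7 106.4]
 [558.6 111.9]]
blue rect ((588.7405395507812, 94.07205200195312), (22.177881240844727, 101.36234283447266), 4.871679782867432)
3.25 [0.6334 0.0596 0.0414] [ 3.3723325  -1.88072847  2.11920396]
```

View pics/p1.png

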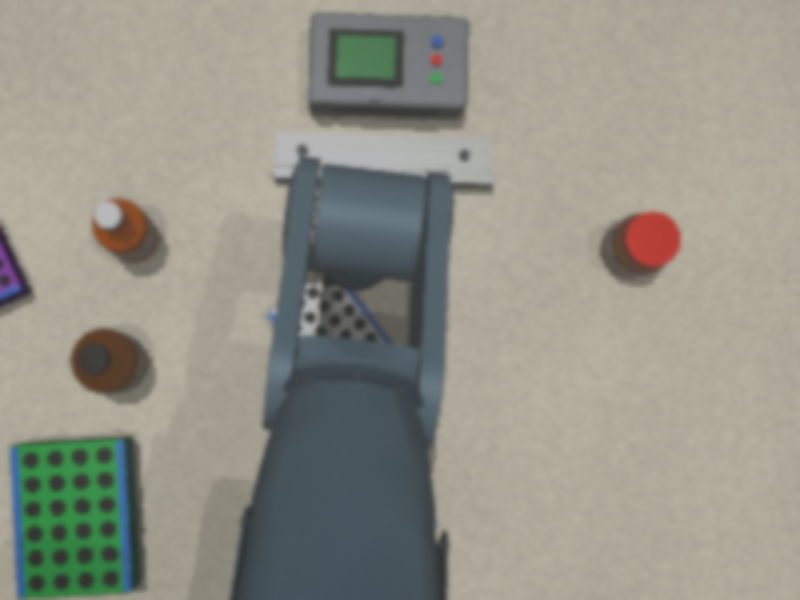

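The arm hides most of the block from above; only part of its top shows, at about (340,310) in the crop, and it has turned. I'll lift, cross to the other side, and measure with the scene camera.

Request:
servo_tool(
  series="1 0 -0.015 0 0 0 0;1 0 -0.02 -0.035 0 0 0;1 0 -0.02 -0.07 0 0 0;1 0.03 0.01 -0.07 0 0 0;1 0.06 0.04 -0.07 0 0 0;1 0.09 0.07 -0.07 0 0 0;1 0.12 0.1 -0.07 0 0 0;1 0.12 0.11 -0.07 0 0 0;1 0.12 0.11 -0.07 0 0 0",
)

```text
time_s: 4.0
eef_pos: [0.5088, 0.1713, 0.1088]
eef_rot: [-0.001, -0.002, 1.0, 0.0]
wrist_force: [1.2, -0.8, 0.4]
opening: -0.002
grasp_force: 0.0
```

```bash
cat > look.py <<'E'
from h import *
import sys
n=np.array([float(sys.argv[1]),float(sys.argv[2])])
for k in ('top','scene'):
    c=cam(k); w=pts(c)
    w[(w[...,2]<.0385)]=np.nan
    try: print(k,*block(c,w,n))
    except Exception as e: print(k,e)
    if len(sys.argv)>3 and k=='scene': save(sys.argv[3],cv2.resize(c['img'][120:345,130:430],(800,600)))
o=ctrl.get_obs(); print(o['time_s'],o['eef_pos'].round(4),o['wrist_force'].round(1))
E
python3 look.py .575 .075 p2
```

```text
top [559.5  75.8] [119.6  89.8] 38.74 [[484.8  73.4]
 [541.    3.3]
 [634.2  78.2]
 [578.1 148.2]] 44.1
scene [562.6  78.8] [122.9  91.1] 39.05 [[486.2  75.5]
 [543.5   4.7]
 [638.9  82.1]
 [581.6 152.9]] 44.5
4.1 [0.5117 0.1691 0.1094] [ 0.3 -0.1 -0.1]
```

View pics/p2.png

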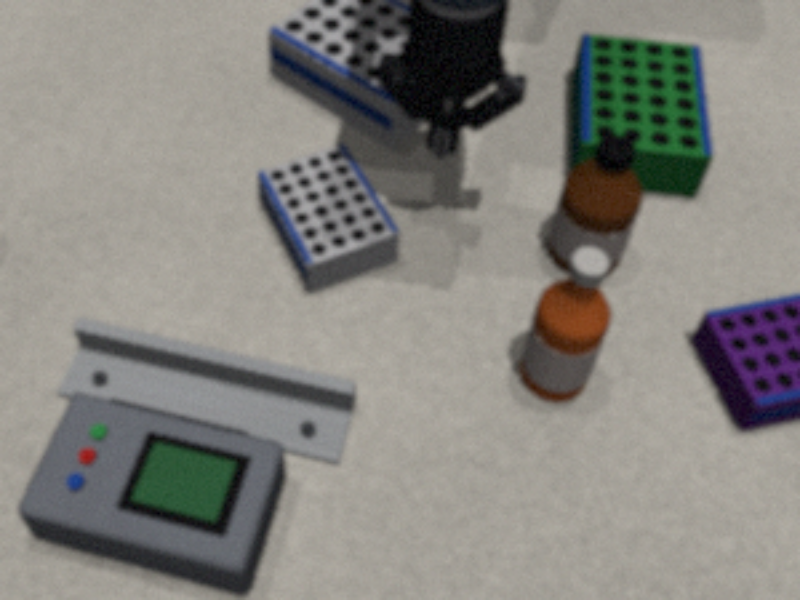

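The picture shows the block clear of the fence and bottles, at (330,215) in the crop, and both cameras agree on 39°. Second push: near end of the left face, along its normal.

Request:
servo_tool(
  series="1 0.021 -0.026 0 0 0 0;1 0.042 -0.052 0 0 0 0;1 0.042 -0.052 0.035 0 0 0;1 0.042 -0.052 0.07 0 0 0;1 0.035 -0.061 0.07 0 0 0;1 0.027 -0.071 0.07 0 0 0;1 0.021 -0.078 0.07 0 0 0;1 0.014 -0.086 0.07 0 0 0;1 0.008 -0.094 0.07 0 0 0;1 0.002 -0.102 0.07 0 0 0;1 -0.004 -0.109 0.07 0 0 0;1 -0.004 -0.109 0.07 0 0 0",
)

```text
time_s: 5.1
eef_pos: [0.5176, 0.0591, 0.0404]
eef_rot: [0.001, 0.0, 1.0, -0.0]
wrist_force: [0.0, 0.2, 0.7]
opening: -0.001
grasp_force: 0.0
```

Request:
servo_tool(
  series="1 0.015 0.018 0 0 0 0;1 0.015 0.018 -0.035 0 0 0;1 0.015 0.018 -0.07 0 0 0;1 0.015 0.018 -0.07 0 0 0",
)

```text
time_s: 5.43
eef_pos: [0.5061, 0.0786, 0.1166]
eef_rot: [0.007, -0.001, 1.0, -0.001]
wrist_force: [1.8, 0.1, -0.2]
opening: 0.002
grasp_force: 0.0
```

```bash
python3 look.py .57 .06
```

```text
top [586.4  62.8] [119.5  88.8] 60.68 [[518.4  32.5]
 [595.9 -11. ]
 [654.4  93.2]
 [577.  136.7]] 44.4
scene [589.5  65.9] [122.2  93.6] 61.02 [[519.   35.1]
 [600.9 -10.3]
 [660.1  96.6]
 [578.2 142. ]] 44.5
5.5333 [0.5033 0.0785 0.1122] [-0.4 -0.1  0.6]
```

Request:
servo_tool(
  series="1 -0.04 -0.005 0 0 0 0;1 -0.08 -0.01 0 0 0 0;1 -0.12 -0.015 0 0 0 0;1 -0.16 -0.02 0 0 0 0;1 -0.173 -0.023 0 0 0 0;1 -0.173 -0.023 0.037 0 0 0;1 -0.173 -0.023 0.073 0 0 0;1 -0.163 -0.017 0.073 0 0 0;1 -0.152 -0.011 0.073 0 0 0;1 -0.144 -0.006 0.073 0 0 0;1 -0.136 -0.002 0.073 0 0 0;1 -0.129 0.002 0.073 0 0 0",
)

```text
time_s: 6.53
eef_pos: [0.6294, 0.0811, 0.0364]
eef_rot: [0.001, -0.0, 1.0, 0.0]
wrist_force: [3.8, 0.7, -2.6]
opening: -0.001
grasp_force: 1.7
```

Request:
servo_tool(
  series="1 -0.01 -0.008 0 0 0 0;1 -0.015 -0.008 -0.037 0 0 0;1 -0.015 -0.008 -0.073 0 0 0;1 -0.015 -0.008 -0.08 0 0 0",
)

```text
time_s: 6.87
eef_pos: [0.6476, 0.0728, 0.1231]
eef_rot: [0.004, -0.0, 1.0, -0.0]
wrist_force: [0.5, -0.4, 0.9]
opening: -0.002
grasp_force: 0.0
```

```bash
python3 look.py .58 .066
```

```text
top [576.3  67.4] [119.6  67.4] 75.14 [[528.4  18.2]
 [593.5   0.9]
 [624.2 116.5]
 [559.  133.8]] 44.2
scene [576.1 102.6] [60.3 93.2] 165.18 [[523.3  85.4]
 [613.5  61.5]
 [628.9 119.8]
 [538.8 143.6]] 44.5
6.9667 [0.6461 0.0729 0.1201] [ 0.9 -0.2 -0.3]
```

Request:
servo_tool(
  series="1 0.04 -0.006 0 0 0 0;1 0.08 -0.012 0 0 0 0;1 0.12 -0.018 0 0 0 0;1 0.16 -0.024 0 0 0 0;1 0.176 -0.028 0 0 0 0;1 0.176 -0.028 0 0 0 0",
)

```text
time_s: 7.47
eef_pos: [0.4623, 0.0452, 0.1139]
eef_rot: [-0.004, -0.0, 1.0, 0.0]
wrist_force: [0.3, -0.1, 0.7]
opening: -0.002
grasp_force: 0.0
```

```bash
python3 look.py .566 .071; python3 -c "
import numpy as np
w=np.load('a.npz')['w'];z=w[(w[...,0]>.3)&(w[...,0]<.46)&(abs(w[...,1]-.05)<.12)][:,2];print('big h',np.nanpercentile(z[z>.02],[50,98]))"
```

```text
top [565.5  70.2] [119.6  89.6] 75.14 [[506.9  23.9]
 [593.5   0.9]
 [624.2 116.5]
 [537.6 139.5]] 44.3
scene [568.6  73.2] [121.4  93.8] 75.09 [[507.6  26.6]
 [598.3   2.5]
 [629.5 119.8]
 [538.9 143.9]] 44.5
7.5667 [0.4672 0.0449 0.1156] [0.8 0.1 1.2]
big h [0.06395367 0.06837519]
```

Request:
servo_tool(
  series="1 0 0 0.038 0 0 0;1 0 0 0.077 0 0 0;1 0 0 0.077 0 0 0;1 -0.012 0 0.077 0 0 0;1 -0.024 0 0.077 0 0 0;1 -0.032 0 0.077 0 0 0;1 -0.04 0 0.077 0 0 0;1 -0.048 0 0.077 0 0 0;1 -0.054 0 0.077 0 0 0;1 -0.058 0 0.077 0 0 0;1 -0.058 0 0.077 0 0 0",
)

```text
time_s: 8.48
eef_pos: [0.527, 0.0446, 0.0399]
eef_rot: [0.0, -0.0, 1.0, -0.0]
wrist_force: [-0.6, -0.4, 0.2]
opening: -0.003
grasp_force: 0.5
```

Request:
servo_tool(
  series="1 0.02 0 0 0 0 0;1 0.04 0 0 0 0 0;1 0.04 0 -0.03 0 0 0;1 0.04 0 -0.04 0 0 0",
)

```text
time_s: 8.82
eef_pos: [0.487, 0.0449, 0.0818]
eef_rot: [0.001, -0.0, 1.0, 0.0]
wrist_force: [2.4, -0.6, 0.9]
opening: 0.001
grasp_force: 0.0
```

```bash
python3 look.py .58 .066
```

```text
top [586.5  77.4] [119.6  89.6] 84.72 [[536.4  22. ]
 [625.7  13.7]
 [636.7 132.8]
 [547.4 141.1]] 44.3
scene [589.5  80.4] [120.3  93.8] 84.48 [[537.   25. ]
 [630.4  16. ]
 [641.9 135.7]
 [548.6 144.8]] 44.5
8.9167 [0.4896 0.0445 0.0824] [ 0.4  0.6 -0.1]
```

Request:
servo_tool(
  series="1 0 0.025 -0.03 0 0 0;1 -0.025 0.058 -0.03 0 0 0;1 -0.05 0.09 -0.03 0 0 0;1 -0.075 0.12 -0.03 0 0 0;1 -0.103 0.145 -0.03 0 0 0;1 -0.103 0.145 -0.02 0 0 0;1 -0.103 0.145 0.015 0 0 0;1 -0.103 0.145 0.044 0 0 0;1 -0.103 0.145 0.044 0 0 0",
)

```text
time_s: 9.67
eef_pos: [0.5846, 0.1892, 0.0281]
eef_rot: [-0.005, -0.0, 1.0, -0.001]
wrist_force: [-2.1, -0.1, -0.9]
opening: -0.002
grasp_force: 0.0
```

Request:
servo_tool(
  series="1 0 -0.015 0 0 0 0;1 0 -0.028 0 0 0 0;1 0 -0.035 0 0 0 0;1 0 -0.042 0 0 0 0;1 0 -0.049 0 0 0 0;1 0 -0.056 0 0 0 0;1 0 -0.063 0 0 0 0;1 0 -0.07 0 0 0 0;1 0 -0.074 0 0 0 0;1 0 -0.074 0 0 0 0",
)

```text
time_s: 10.5
eef_pos: [0.5906, 0.115, 0.0373]
eef_rot: [0.002, 0.001, 1.0, 0.0]
wrist_force: [0.2, 1.1, 1.0]
opening: -0.001
grasp_force: 1.0
```

Request:
servo_tool(
  series="1 0 0.015 0 0 0 0;1 0 0.03 0 0 0 0;1 0 0.04 -0.03 0 0 0;1 0 0.04 -0.07 0 0 0;1 0 0.04 -0.07 0 0 0",
)

```text
time_s: 10.92
eef_pos: [0.5946, 0.1562, 0.114]
eef_rot: [0.007, -0.001, 1.0, 0.0]
wrist_force: [1.6, -0.6, 1.8]
opening: -0.004
grasp_force: 0.0
```

```bash
python3 look.py .587 .04
```

```text
top [587.1  32.5] [104.4  90. ] 86.05 [[538.6 -16.4]
 [628.4 -22.6]
 [635.6  81.5]
 [545.8  87.7]] 44.1
scene [590.6  43. ] [120.7  94. ] 86.03 [[539.5 -13.9]
 [633.3 -20.4]
 [641.6 100. ]
 [547.9 106.5]] 44.5
11.0167 [0.5917 0.1554 0.1089] [-0.5 -1.2 -0.1]
```

Request:
servo_tool(
  series="-1 0.03 -0.025 0 0 0 0;-1 0.06 -0.05 0 0 0 0;-1 0.085 -0.08 0 0 0 0;-1 0.105 -0.115 0 0 0 0;-1 0.105 -0.115 0 0 0 0;-1 0.105 -0.115 0.025 0 0 0;-1 0.105 -0.115 0.05 0 0 0;-1 0.105 -0.115 0.07 0 0 0;-1 0.105 -0.115 0.076 0 0 0;-1 0.105 -0.115 0.076 0 0 0",
)

```text
time_s: 11.85
eef_pos: [0.4824, 0.0407, 0.0274]
eef_rot: [-0.002, 0.0, 1.0, 0.0]
wrist_force: [0.4, 0.3, 0.6]
opening: 0.997
grasp_force: 0.0
```

```bash
python3 look.py .588 .04
```

```text
top [587.5  40.1] [119.5  90. ] 85.86 [[538.3 -16.2]
 [628.1 -22.7]
 [636.7  96.5]
 [547.  103. ]] 44.1
scene [590.5  43.2] [120.8  93.8] 85.79 [[539.3 -13.5]
 [632.8 -20.4]
 [641.7 100. ]
 [548.1 106.9]] 44.5
11.95 [0.4846 0.0406 0.0296] [ 0.6 -0.2 -0. ]
```

Request:
servo_tool(
  series="-1 -0.018 0 0 0 0 0;-1 -0.032 0 0 0 0 0;-1 -0.038 0 0 0 0 0;-1 -0.044 0 0 0 0 0;-1 -0.05 0 0 0 0 0;-1 -0.056 0 0 0 0 0;-1 -0.062 0 0 0 0 0;-1 -0.068 0 0 0 0 0;-1 -0.068 0 0 0 0 0",
)

```text
time_s: 12.7
eef_pos: [0.551, 0.041, 0.0293]
eef_rot: [-0.002, -0.0, 1.0, 0.0]
wrist_force: [-3.7, -0.1, 3.2]
opening: 0.999
grasp_force: 2.0
```

```bash
python3 look.py .6 .04
```

```text
top [627.4  42.7] [ 48.1 120.1] 91.8 [[601.5 101.9]
 [605.2 -18.1]
 [653.4 -16.6]
 [649.6 103.4]] 44.2
scene [600.3  45.2] [120.3 113.9] 89.55 [[542.9 -14.5]
 [656.8 -15.4]
 [657.8 104.9]
 [543.9 105.8]] 44.5
12.8 [0.551  0.041  0.0293] [-4.8 -0.8  3.5]
```

Request:
servo_tool(
  series="-1 0.015 0 0 0 0 0;-1 0.03 0 0 0 0 0;-1 0.03 0 0 0 0 0",
)

```text
time_s: 13.05
eef_pos: [0.5197, 0.0412, 0.0289]
eef_rot: [-0.001, -0.0, 1.0, 0.0]
wrist_force: [0.2, 0.1, -1.3]
opening: 1.002
grasp_force: 0.0
```

```bash
python3 look.py .607 .04 p3
```

```text
top [610.1  42.1] [ 82.8 120.1] 91.8 [[566.8 100.9]
 [570.6 -19.2]
 [653.4 -16.6]
 [649.6 103.5]] 44.1
scene [609.3  45.6] [120.5  93.6] 89.96 [[562.5 -14.6]
 [656.1 -14.7]
 [656.2 105.9]
 [562.6 105.9]] 44.5
13.15 [0.5228 0.0407 0.0298] [ 0.5 -0.5  0.5]
```

View pics/p3.png

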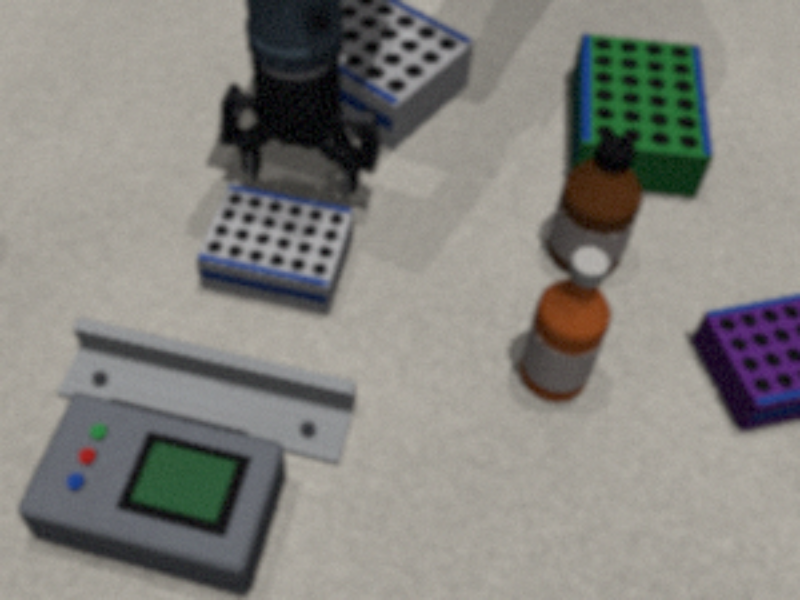

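The block is square to the fence at 90.0°, at (275,245) in the crop, with the blue band facing the rail and everything else in place. Now I push it home.

Request:
servo_tool(
  series="-1 -0.012 0 0 0 0 0;-1 -0.024 0 0 0 0 0;-1 -0.03 0 0 0 0 0;-1 -0.037 0 0 0 0 0;-1 -0.044 0 0 0 0 0;-1 -0.051 0 0 0 0 0;-1 -0.058 0 0 0 0 0;-1 -0.065 0 0 0 0 0;-1 -0.072 0 0 0 0 0;-1 -0.079 0 0 0 0 0;-1 -0.086 0 0 0 0 0;-1 -0.092 0 0 0 0 0",
)

```text
time_s: 14.15
eef_pos: [0.6129, 0.041, 0.0289]
eef_rot: [-0.003, -0.0, 1.0, 0.0]
wrist_force: [-10.9, -0.6, 7.2]
opening: 1.0
grasp_force: 5.4
```

Request:
servo_tool(
  series="-1 -0.002 0 0 0 0 0;-1 -0.004 0 0 0 0 0;-1 -0.006 0 0 0 0 0;-1 -0.008 0 0 0 0 0;-1 -0.008 0 0 0 0 0",
)

```text
time_s: 14.57
eef_pos: [0.6211, 0.041, 0.029]
eef_rot: [-0.002, -0.0, 1.0, 0.0]
wrist_force: [-7.9, 0.6, 4.9]
opening: 1.0
grasp_force: 3.9
```

```bash
python3 look.py .68 .04
```

```text
top [719.8  -3.8] [12.5 28.9] 113.72 [[708.2   6.9]
 [719.9 -19.6]
 [731.3 -14.6]
 [719.7  11.9]] 44.6
scene [671.7  45.7] [109.  121.2] 90.32 [[616.9 106. ]
 [617.5 -15.2]
 [726.6 -14.6]
 [725.9 106.6]] 44.6
14.6667 [0.6211 0.041  0.0289] [-8.2 -0.6  3.6]
```

Request:
servo_tool(
  series="-1 -0.001 0 0 0 0 0;-1 -0.002 0 0 0 0 0;-1 -0.002 0 0 0 0 0",
)

```text
time_s: 14.92
eef_pos: [0.6227, 0.041, 0.0289]
eef_rot: [-0.002, -0.0, 1.0, 0.0]
wrist_force: [-9.2, -0.4, 6.0]
opening: 1.001
grasp_force: 4.7
```

Request:
servo_tool(
  series="-1 -0.001 0 0 0 0 0;-1 -0.002 0 0 0 0 0;-1 -0.002 0 0 0 0 0",
)

```text
time_s: 15.17
eef_pos: [0.6247, 0.041, 0.029]
eef_rot: [-0.002, -0.0, 1.0, 0.0]
wrist_force: [-9.0, 0.2, 7.4]
opening: 1.001
grasp_force: 4.6
```

Request:
servo_tool(
  series="-1 -0.001 0 0 0 0 0;-1 -0.002 0 0 0 0 0;-1 -0.002 0 0 0 0 0",
)

```text
time_s: 15.42
eef_pos: [0.6261, 0.041, 0.0289]
eef_rot: [-0.003, -0.0, 1.0, 0.0]
wrist_force: [-12.5, -0.5, 8.7]
opening: 0.999
grasp_force: 6.1
```

Force is starting to rise, so I continue in small steps.

Request:
servo_tool(
  series="-1 -0.001 0 0 0 0 0;-1 -0.001 0 0 0 0 0;-1 -0.001 0 0 0 0 0",
)

```text
time_s: 15.67
eef_pos: [0.6261, 0.0411, 0.029]
eef_rot: [-0.004, -0.0, 1.0, 0.0]
wrist_force: [-16.6, -0.6, 12.2]
opening: 1.0
grasp_force: 8.3
```

Request:
servo_tool(
  series="-1 -0.001 0 0 0 0 0;-1 -0.0015 0 0 0 0 0;-1 -0.0015 0 0 0 0 0",
)

```text
time_s: 15.92
eef_pos: [0.6262, 0.041, 0.029]
eef_rot: [-0.006, -0.0, 1.0, 0.0]
wrist_force: [-23.8, -2.0, 18.1]
opening: 1.0
grasp_force: 11.7
```

Request:
servo_tool(
  series="-1 0.005 0 0 0 0 0;-1 0.02 0 0 0 0 0;-1 0.045 0 0 0 0 0;-1 0.075 0 -0.01 0 0 0;-1 0.1 0 -0.04 0 0 0;-1 0.13 0 -0.08 0 0 0;-1 0.16 0 -0.12 0 0 0;-1 0.19 0 -0.16 0 0 0;-1 0.22 0 -0.18 0 0 0;-1 0.22 0 -0.18 0 0 0",
)

```text
time_s: 16.75
eef_pos: [0.4105, 0.0407, 0.213]
eef_rot: [0.003, -0.0, 1.0, -0.001]
wrist_force: [1.3, -0.2, -1.0]
opening: 0.997
grasp_force: 0.0
```

```bash
python3 look.py .683 .04 p4
```

```text
top [685.2  42.9] [ 99.5 117.8] 91.74 [[633.7 100.3]
 [637.3 -17.5]
 [736.8 -14.4]
 [733.2 103.3]] 44.2
scene [684.5  45.8] [ 93.6 120.2] 90.02 [[637.7 105.9]
 [637.7 -14.3]
 [731.3 -14.3]
 [731.3 105.9]] 44.6
16.85 [0.4117 0.0406 0.2124] [ 0.4 -0.1  0.1]
```

View pics/p4.png

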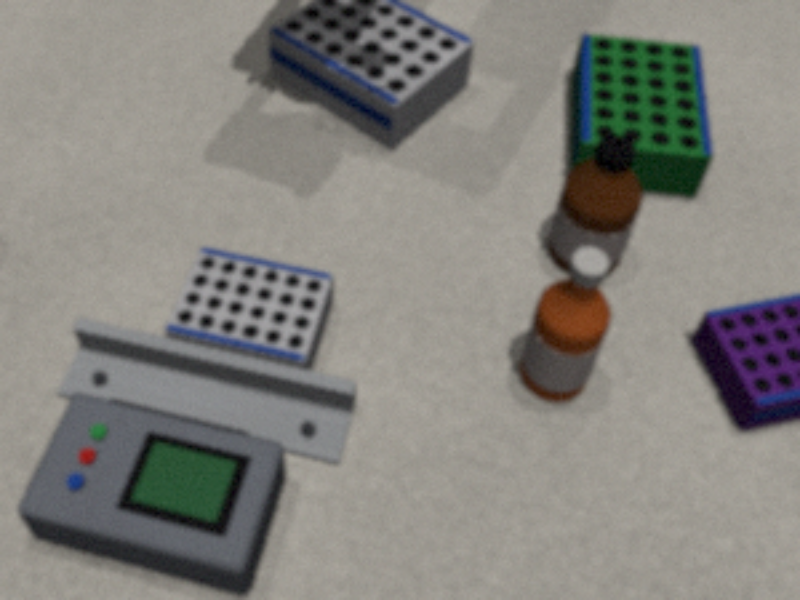

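The block lies flat along the rail at (250,305) in the crop, well inside its ends. The bottles haven't moved, and the hand is clear.

```bash
python3 -c "
from bench import ctrl
print(ctrl.hand_in())"
```

```text
the job is handed in; nothing more can be done
None
```

I turned the small silver block square with pushes at alternate corners plus one sideways shove, pushed it home flat against the fence within its ends, and handed the job in at about 17 s with the hand clear.

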